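Run the drive eraser: shut the lid, insert the key, hold it turned

TASK

A disk drive lies ready in the grey drive eraser on the desk: push its open lid down until it clicks home on its catch, then take the key that stands in the desk organiser and push it fully home in the eraser's key switch, working it past the sticky pins, before you turn it. Then turn the key a quarter turn clockwise as far as its stop; the switch is sprung and erases only while the key is held, so finish still gripping the key and holding it turned. Do not shift the mug or the spare drive.

Things in the scene. Friction and masses are not known exactly. Their poses are not given: they have to be found in the camera images.
- eraser: Fixed grey steel drive eraser, 260 (x, front to back) by 320 (y) by 110 mm high, origin under its middle, x to its rear, y to its left. Chamber on the left under the lid. Key switch on a black panel on the right of the deck: brass plug in a round steel bezel 33 mm wide, 3.5 mm high; two pilot lamps 6 mm high stand 55 and 77 mm behind it.
- keyhole (a point): Centre of the keyway's mouth on the key switch, 112 mm above the desk, with the eraser's axes (in its frame at x -20, y -95 mm). At rest the slot is 11.4 mm along x, 4 mm along y, goes 22 mm straight down and has a 3 mm bevel round its mouth. Sprung sticky pins at both ends of the slot, 5 to 15 mm down, drag on the key: up to 20 N at 18 to 20 mm, less if it is wiggled by 3 to 6 degrees.
- keyswitch (a joint): Turn of the key switch: 0 at rest (slot front to back), growing clockwise seen from above, stop at 1.57 rad (slot across). A spring turns it back when let go (0.05 N m at rest, 0.13 at the stop). The key has about 0.1 rad of play in the slot and gives a little in the grip, so the gripper turns up to 0.3 rad more than a quarter.
- lid_hinge (a point): Middle of the lid's hinge line, 112 mm above the desk, with the eraser's axes. The hinge runs along x at the left of the chamber. The lid is a flat plate 190 mm along x, reaching 148 mm from the hinge to the right (-y) when shut, its outer face 14 mm above the hinge line (126 mm above the desk when shut).
- lid_edge (a point): Middle of the lid's free edge, on its outer face, 148 mm from the hinge; moves with the lid. A steel pull lip 70 mm long sticks out 16 mm beyond it.
- eraser_lid (a joint): Opening angle of the lid: 0 shut and seated, growing as the free edge rises; starts at 0.55 to 1.0 rad, and its stiff hinge keeps it where it is left. A roller catch under the free edge resists between about 0.08 and 0.04 rad (10 to 15 N pushed there); past it the lid snaps down to 0 and stays.
- key: Key, 25 g, standing blade down in the organiser. Origin at the blade's tip, z up to its head, x across its width, y through its thickness. Notched steel blade 10 wide, 3 thick, 26 mm long, tip tapered; black plastic head 28 (x) by 9 (y) mm, from 26 to 61 mm above the tip, hole at 48 to 56. Fits either way round. Fully home its tip is 22 mm below the keyhole point, its head 4 mm above it.
- organiser: Fixed black desk organiser, 150 (x) by 85 (y) by 45 mm high, origin under its middle. The key stands in a slot 50 mm from the middle towards -x, its width along the organiser's x; the slot's floor is 20 mm above the desk, so the head starts 1 mm above the top. The rest is a tray with a note pad and small things, none above the rim.
- mug: White mug, 80 mm across, 95 mm high, handle at its +y side; origin under its middle. Bystander.
- spare_drive: Spare disk drive lying flat, 147 (x) by 102 (y) by 27 mm; origin under its middle. Bystander.
There are look-alikes about, which are no part of the job. Leave any pink look-alike of the organiser alone.

How it is judged:
On the way, in this order (a step that is already met when the one before it is completed fails the run):
1. the lid is shut and seated on its catch (value of joint eraser_lid below 0.025 rad), for 0.2 s.
2. the key is fully home in the key switch, which is not yet turned (z of key in the frame of keyhole below -0.02 m and horizontal distance between key and keyhole below 0.004 m and value of joint keyswitch below 0.35 rad), for 0.1 s.
3. the key switch is turned a quarter clockwise by the gripped key (value of joint keyswitch above 1.4 rad and z of key in the frame of keyhole below -0.0195 m and contact force between the fingers and key above 2 N), for 0.3 s.
At the end, for the whole second after the job is handed in: The lid is shut (below 0.025 rad), the key is home in the keyway (tip at least 19.5 mm below the plug's face, within 4 mm of its axis, upright within 0.15 rad), the switch stands turned at least 1.4 rad of its 1.57, and the fingers still grip the key (over 2 N), all through the last second (all of step 3 and value of joint eraser_lid below 0.025 rad and horizontal distance between key and keyhole below 0.004 m and angle between key's own z axis and vertical below 0.15 rad); the arm keeps its last pose, push and grip.
It fails at once if mug shifted more than 30 mm (distance of mug from where it was at the start of the episode above 0.03 m).
It fails at once if spare drive shifted more than 30 mm (distance of spare_drive from where it was at the start of the episode above 0.03 m).
It also fails if it takes over 70 s, if anything falls off the work surface, if the arm or the gripper's body presses on something with over 40 N, if the wrist force passes 120 N, or if a joint passes its speed limit or range.

ROBOT

A 6-joint arm with a two-finger parallel gripper is mounted at the origin on the work surface. World frame = base frame: x ahead of the robot, y to its left, z up, the work surface at z = 0. Lengths are in m, angles in rad, forces in N, time in s.
With the tool pointing down it reaches from about 0.4 to 0.825 m from the base axis. Payload 7 kg.
Tool frame: the origin (TCP) lies between the finger pads; the fingertips stand 22 mm ahead of it and the grasp point (between the pads) lies 3 mm ahead of it; z points along the fingers, y is the direction in which the jaws open and shut (so a half turn about z gives the same grasp; the last joint's range is limited). The gripper opens to 88 mm and grips with 3 to 60 N. Pads are 19 mm wide; open, the fingers measure 130 mm over their backs; the gripper's body (78 mm by 193 mm) begins 47 mm behind the grasp point.
Start: joints at [1.56, 0.359, 0.012, 0, -1.224, -0.288], TCP at [0.199, 0.645, 0.249] pointing down, gripper open.
Joint ranges: [-3.07, 3.07], [-1.43, 2.12], [-1.02, 1.25], [-3.03, 1.67], [-3.05, -0], [-3.03, 3.03]. Speed limits (rad/s): [2.39, 2.39, 3.01, 3.14, 3.14, 3.14].

INTERFACE

Orientations are given as [roll, pitch, yaw] about the fixed x, y, z axes, in that order (R = Rz(yaw) Ry(pitch) Rx(roll)).
In Python, from station import * gives the robot as it stands. The module is installed in compiled form; this text tells all that it offers.
- The arm moves only by the tool move_arm, never from a script. Its argument "rows" is a list of rows, each an object with "delta_rot": the turn, a rotation vector about the world's x, y, z in degrees, a list of three; "delta_pos": the shift along the world's x, y, z in cm, a list of three; "hand": the finger opening in cm, from 0 to 8.76. A call has exactly 10 rows; each row shifts and turns the commanded pose from where the row before left it; what a row does not reach is not made up. A row lasts 1/10 s, in which the tool goes at most 50 mm and 8.59 degrees, less where a joint would pass 70% of its speed; a pose out of reach is approached as far as the arm can. A call is refused whole if a number of a shift passes 5 or a number of a turn 8.59, either way. A call with a gripper value outside its range is refused whole. The fingers move at their own pace and stop on an object; "force" is the grip in N (left out, the last holds). Time passes only in rows, so rows that do not move let the fingers close, or fill a call up. It gives the time, the measured TCP pose, the force and the opening at its end, in the units of the state.
- get_state(): the state, without advancing time (a new reading comes with each control period).
- grab_frame(name): name is "scene" or "top"; returns the picture (400x640x3 uint8, blue, green, red); there is no depth.
- camera_info(name): a dict with "camera_matrix" (3x3 intrinsics, pixels), "world_from_camera" (4x4, takes a point from camera to world coordinates). Camera axes: x right, y down, z forward; pixel columns grow to the right and rows downward; lengths in m; the calibration is good to about 2 mm. A picture is of the moment at which its call begins. camera_info takes no time and is no camera call.
- job_done(): hands the job in, once; it reports no verdict.
The state is a dict: "t": time; "q": joint angles; "qd": joint speeds; "joint_efforts": joint torques, N m; "eef_pos": TCP position; "ee_rot": TCP orientation; "force": force on the tool from outside, world axes, zero at the start; "moment": the same for the moment, N m; "width": finger opening in m.
Only numpy, scipy, OpenCV 4.12 (cv2) and the standard library are available. Lean on these libraries where they do the work, as an engineer would, in place of code of your own. Each camera call takes 0.05 s, during which the arm holds its last target.

## Working session

There is one attempt and no reset: what is moved stays moved. The work goes in short steps, Python scripts to look and compute and a tool call to move; the robot and the scene stay as the last step left them, time stands still between calls to the robot, and variables do not carry over. Pictures are saved under pics/ and viewed, and the job is handed in when it is done.

Besides the shell and the picture viewer there is one more tool, called after "Call:" as name(argument=value, ...) on one line, values as JSON. move_arm: Moves the arm, as the interface text tells. Its arguments: {"type":"object","properties":{"rows":{"type":"array"},"force":{"type":"number"}},"required":["rows"]}

```bash
mkdir -p pics; python3 - <<'E'
from station import *
import cv2
for n in("scene","top"):
    cv2.imwrite(f"pics/{n}0.png",grab_frame(n)); c=camera_info(n); print(n,c["camera_matrix"],c["world_from_camera"])
print(get_state())
E
```

```text
scene [[445.29425359   0.         324.15802606]
 [  0.         445.29425359 201.95022729]
 [  0.           0.           1.        ]] [[ 0.4188004   0.69568732 -0.58363121  1.13176423]
 [ 0.90802779 -0.31404917  0.27723393 -0.37009112]
 [ 0.00957924 -0.64605904 -0.76322733  0.92652763]
 [ 0.          0.          0.          1.        ]]
top [[472.98451244   0.         318.69232572]
 [  0.         472.98451244 199.50543977]
 [  0.           0.           1.        ]] [[ 0.00404422 -0.99055086  0.13708626  0.30788377]
 [-0.99994711 -0.00530223 -0.00881288 -0.08770134]
 [ 0.00945647 -0.13704337 -0.99051991  1.46780806]
 [ 0.          0.          0.          1.        ]]
{'t': 0.1, 'q': array([ 1.56013365e+00,  3.59329538e-01,  1.11580370e-02, -2.97751031e-04,
       -1.22411660e+00, -2.88085626e-01]), 'qd': array([-5.66375959e-04, -1.56321325e-03,  2.53916170e-03, -5.71282863e-05,
       -6.42170531e-04,  1.66793181e-03]), 'joint_efforts': array([-5.73526868e-04, -5.84163487e+01,  2.93751866e+01,  7.01570034e+00,
        1.01604976e-02, -4.88922694e-05]), 'eef_pos': array([0.1985857 , 0.64470239, 0.24771236]), 'ee_rot': array([ 3.14008282e+00, -1.55491977e-04, -2.98849564e-01]), 'force': array([-0.8121306 , -0.16321722,  0.11881173]), 'moment': array([-0.05304757,  0.05692832,  0.03803395]), 'width': 0.0878143667788704}
```

View pics/scene0.png

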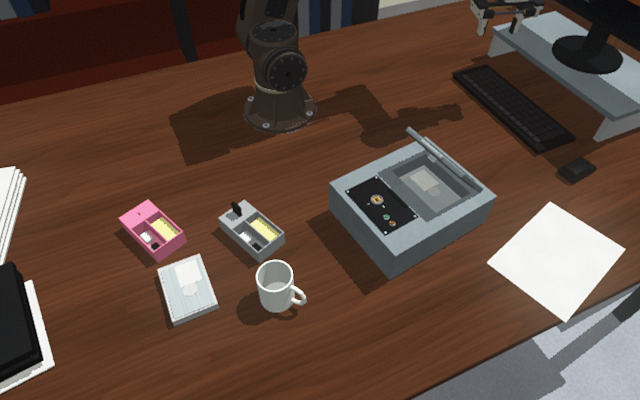

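View pics/top0.png

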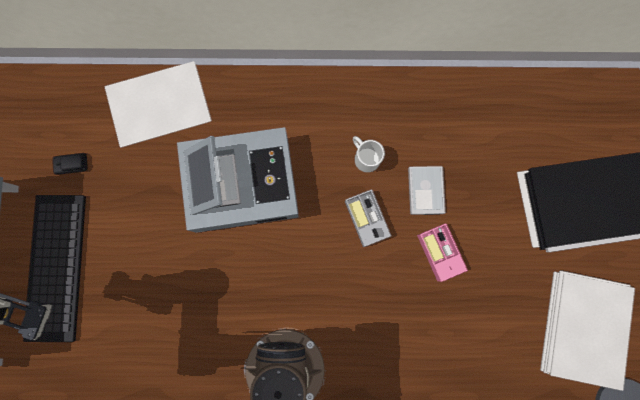

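The top view shows the eraser at about (238,180), with its lid on the left and the switch near (270,180). A grey organiser at (368,218) has a black key head at (378,232), and the pink look-alike is at (443,252). The mug is at (369,155) and the spare drive at (427,190). I'll enlarge these.

```bash
python3 - <<'E'
import cv2,numpy as np
t=cv2.imread("pics/top0.png");s=cv2.imread("pics/scene0.png")
def cr(im,x,y,w,h,k): return cv2.resize(im[y:y+h,x:x+w],None,fx=k,fy=k,interpolation=cv2.INTER_CUBIC)
a=cr(t,335,180,65,70,8)
cv2.imwrite("pics/a.png",a)
cv2.imwrite("pics/b.png",cr(t,170,120,140,115,5))
cv2.imwrite("pics/c.png",cr(s,320,120,190,160,4))
cv2.imwrite("pics/d.png",cr(s,205,190,90,80,7))
E
```

```text
(no output)
```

View pics/a.png

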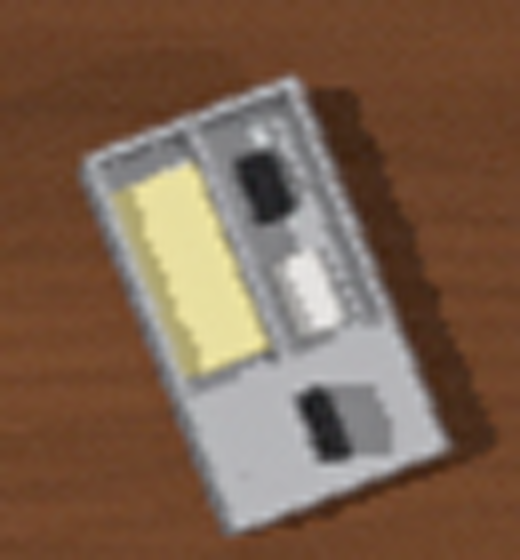

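View pics/b.png

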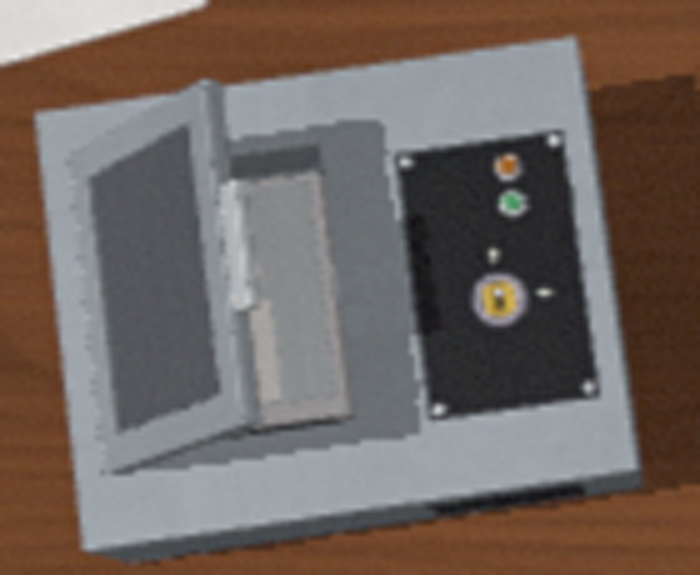

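View pics/c.png

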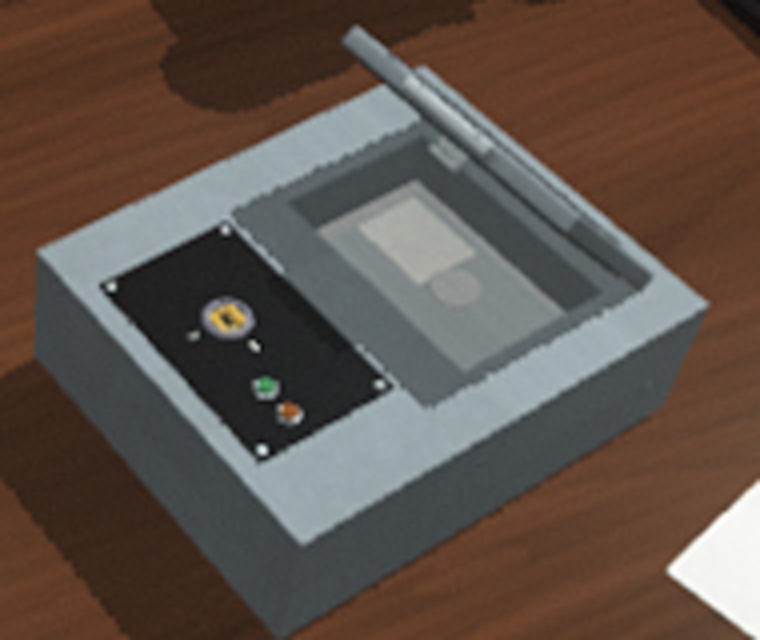

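View pics/d.png

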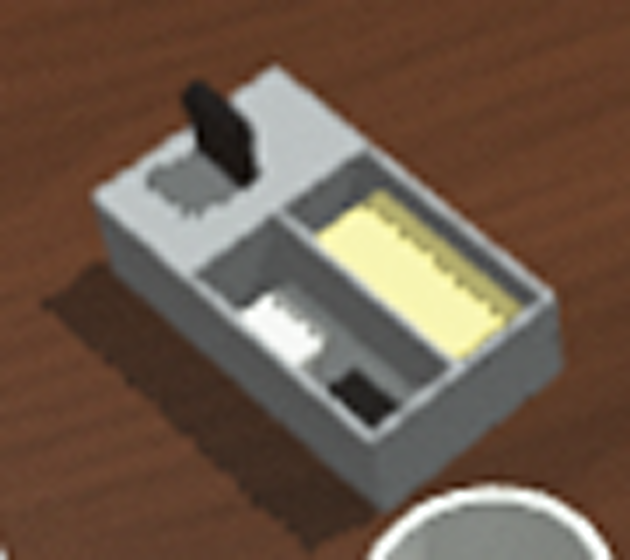

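```bash
cat > h.py <<'E'
import cv2,numpy as np
from station import *
C={n:camera_info(n) for n in("scene","top")}
def ray(n,u,v):
    K=np.array(C[n]["camera_matrix"]);T=np.array(C[n]["world_from_camera"])
    d=T[:3,:3]@np.linalg.inv(K)@[u,v,1]; return T[:3,3],d/np.linalg.norm(d)
def onz(n,p,z):
    o,d=ray(n,*p); return o+d*(z-o[2])/d[2]
def tri(pt,ps):
    A=np.zeros((3,3));b=np.zeros(3);L=[]
    for n,p in(("top",pt),("scene",ps)):
        o,d=ray(n,*p);P=np.eye(3)-np.outer(d,d);A+=P;b+=P@o;L.append((o,d))
    x=np.linalg.solve(A,b)
    return x,[round(float(np.linalg.norm((np.eye(3)-np.outer(d,d))@(x-o)))*1000,1) for o,d in L]
def pix(n,X):
    K=np.array(C[n]["camera_matrix"]);T=np.linalg.inv(np.array(C[n]["world_from_camera"]))
    c=T[:3,:3]@X+T[:3,3];c=K@c;return c[:2]/c[2]
E
cat > m1.py <<'E'
from h import *
np.set_printoptions(precision=4,suppress=True)
t=cv2.imread("pics/top0.png");s=cv2.imread("pics/scene0.png")
B=lambda u,v:((u+.5)/5-.5+170,(v+.5)/5-.5+120)
S=lambda u,v:((u+.5)/4-.5+320,(v+.5)/4-.5+120)
def brass(im,box):
    x,y,w,h=box;hsv=cv2.cvtColor(im[y:y+h,x:x+w],cv2.COLOR_BGR2HSV)
    m=cv2.inRange(hsv,(15,90,90),(35,255,255));v,u=np.nonzero(m);return (u.mean()+x,v.mean()+y,len(u))
bt=brass(t,(255,165,30,30));bs=brass(s,(360,185,35,30));print("brass",bt,bs)
print("brass",tri(bt[:2],bs[:2]),onz("top",bt[:2],.112),onz("scene",bs[:2],.112))
pt={k:B(*v) for k,v in dict(bezel=(499,299),FL=(437,411),RL=(404,162),RR=(554,141),FR=(589,388),green=(512,203),orange=(508,165)).items()}
ps={k:S(*v) for k,v in dict(bezel=(229,319),FL=(226,230),RL=(380,384),RR=(262,450),FR=(112,287),green=(266,387),orange=(290,412)).items()}
for k in pt: print(k,tri(pt[k],ps[k]),onz("top",pt[k],.112),onz("scene",ps[k],.112))
# eraser deck corners
for k,a,b in(("RL",(36,113),(706,304)),("RR",(575,38),(303,543)),("FR",(637,475),(38,252)),):
    print("deck",k,tri(B(*a),S(*b)),onz("top",B(*a),.11),onz("scene",S(*b),.11))
print("lid corners: ")
print(tri(B(258,424),S(352,30))) 
print(tri(B(213,85),S(578,222)))
# key head
A=lambda u,v:((u+.5)/8-.5+335,(v+.5)/8-.5+180)
D=lambda u,v:((u+.5)/7-.5+205,(v+.5)/7-.5+190)
for z in(.081,):
  print("key ends",onz("top",A(314,388),z),onz("top",A(336,460),z), "scene top ends",onz("scene",D(196,86),z),onz("scene",D(246,132),z))
def dark(im,box,th):
    x,y,w,h=box;g=im[y:y+h,x:x+w].max(2);m=(g<th).astype(np.uint8);n,l,st,c=cv2.connectedComponentsWithStats(m);i=1+st[1:,4].argmax()
    v,u=np.nonzero(l==i);return cv2.minAreaRect(np.stack([u+x,v+y],1).astype(np.float32)),(u.mean()+x,v.mean()+y),len(u)
kt=dark(t,(370,226,14,14),70);ks=dark(s,(225,195,22,25),60);print(kt,ks)
print("org corners", *[onz("top",A(*p),.045) for p in((86,158),(295,78),(448,445),(232,530))])
E
python3 m1.py
```

```text
brass (np.float64(269.4516129032258), np.float64(179.41935483870967), 31) (np.float64(376.52777777777777), np.float64(198.72222222222223), 36)
brass (array([0.5534, 0.0437, 0.1146]), [0.3, 0.3]) [0.5537 0.0437 0.112 ] [0.5517 0.0453 0.112 ]
bezel (array([0.554 , 0.0443, 0.1124]), [0.6, 0.6]) [0.5538 0.0438 0.112 ] [0.5538 0.0451 0.112 ]
FL (array([0.4881, 0.0789, 0.1119]), [0.6, 0.6]) [0.4879 0.0784 0.112 ] [0.4884 0.0794 0.112 ]
RL (array([0.6348, 0.1008, 0.1129]), [0.0, 0.0]) [0.635  0.1009 0.112 ] [0.6342 0.1013 0.112 ]
RR (array([0.648 , 0.0135, 0.1132]), [0.3, 0.3]) [0.6482 0.0133 0.112 ] [0.6474 0.0144 0.112 ]
FR (array([ 0.502 , -0.0086,  0.1126]), [0.7, 0.7]) [ 0.5018 -0.0092  0.112 ] [ 0.5017 -0.0077  0.112 ]
green (array([0.6104, 0.0374, 0.115 ]), [0.4, 0.4]) [0.6108 0.0373 0.112 ] [0.6086 0.0393 0.112 ]
orange (array([0.6328, 0.0401, 0.1162]), [0.5, 0.5]) [0.6336 0.04   0.112 ] [0.6303 0.0427 0.112 ]
deck RL (array([0.6629, 0.3171, 0.1116]), [0.4, 0.4]) [0.6636 0.3179 0.11  ] [0.6619 0.318  0.11  ]
deck RR (array([0.711 , 0.0026, 0.112 ]), [0.8, 0.8]) [0.7112 0.002  0.11  ] [0.7103 0.0043 0.11  ]
deck FR (array([ 0.4524, -0.036 ,  0.1072]), [1.4, 1.4]) [ 0.4515 -0.0374  0.11  ] [ 0.4551 -0.0358  0.11  ]
lid corners: 
(array([0.4665, 0.161 , 0.229 ]), [3.2, 3.2])
(array([0.6511, 0.1916, 0.2258]), [3.1, 3.1])
key ends [ 0.416  -0.2624  0.081 ] [ 0.3896 -0.2701  0.081 ] scene top ends [ 0.3914 -0.27    0.081 ] [ 0.4189 -0.2604  0.081 ]
(((375.1999816894531, 232.60000610351562), (8.221921920776367, 3.1622774600982666), 71.56504821777344), (np.float64(375.17857142857144), np.float64(232.64285714285714)), 28) (((236.00003051757812, 208.50003051757812), (14.849241256713867, 6.363960266113281), 45.0), (np.float64(235.90588235294118), np.float64(208.43529411764706)), 85)
org corners [ 0.5058 -0.1813  0.045 ] [ 0.537  -0.2611  0.045 ] [ 0.3975 -0.3171  0.045 ] [ 0.3653 -0.2355  0.045 ]
```

The grey organiser at top (368,218) is the right one: a black key head stands in it at (376,233). The pink organiser at (443,252) has no key. The keyhole is at about (.5535,.044,.112) with the eraser's yaw at about 8.6°. The lid angle is about 0.79 rad. I'll move to the lid first, with the fingers shut.

Call:
move_arm(rows=[{"delta_pos": [3,-3.8,0.5],"delta_rot": [0,0,8.5],"hand": 0},{"delta_pos": [3,-3.8,0.5],"delta_rot": [0,0,8.5],"hand": 0},{"delta_pos": [3,-3.8,0.5],"delta_rot": [0,0,8.5],"hand": 0},{"delta_pos": [3,-3.8,0.5],"delta_rot": [0,0,0],"hand": 0},{"delta_pos": [3,-3.8,0.5],"delta_rot": [0,0,0],"hand": 0},{"delta_pos": [3,-3.8,0.5],"delta_rot": [0,0,0],"hand": 0},{"delta_pos": [3,-3.8,0],"delta_rot": [0,0,0],"hand": 0},{"delta_pos": [3,-3.8,0],"delta_rot": [0,0,0],"hand": 0},{"delta_pos": [3,-3.8,0],"delta_rot": [0,0,0],"hand": 0},{"delta_pos": [3,-3.8,0],"delta_rot": [0,0,0],"hand": 0}], force=20)

```text
t: 1.1
eef_pos: [0.4994, 0.2632, 0.2785]
ee_rot: [-3.142, 0.0, 0.146]
force: [1.6, 0.4, -0.1]
width: 0.013
```

Call:
move_arm(rows=[{"delta_pos": [2.5,-3.1,-0.7],"delta_rot": [0,0,0],"hand": 0},{"delta_pos": [2.5,-3.1,-0.7],"delta_rot": [0,0,0],"hand": 0},{"delta_pos": [0,0,-1.1],"delta_rot": [0,0,0],"hand": 0},{"delta_pos": [0,0,-1.1],"delta_rot": [0,0,0],"hand": 0},{"delta_pos": [0.1,-1,-1.2],"delta_rot": [0,0,0],"hand": 0},{"delta_pos": [0.2,-1,-1.2],"delta_rot": [0,0,0],"hand": 0},{"delta_pos": [0.1,-0.7,-0.9],"delta_rot": [0,0,0],"hand": 0},{"delta_pos": [0.1,-0.7,-0.9],"delta_rot": [0,0,0],"hand": 0},{"delta_pos": [0,-0.4,-1.1],"delta_rot": [0,0,0],"hand": 0},{"delta_pos": [0.1,-0.4,-1.1],"delta_rot": [0,0,0],"hand": 0}])

```text
t: 2.1
eef_pos: [0.5546, 0.1605, 0.1779]
ee_rot: [3.141, 0.0, 0.146]
force: [-0.9, -0.9, 1.4]
width: 0.0006
```

```bash
python3 - <<'E'
from h import *
im=grab_frame("scene");cv2.imwrite("pics/s1.png",im[80:300,240:520].repeat(2,0).repeat(2,1))
E
```

```text
(no output)
```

View pics/s1.png

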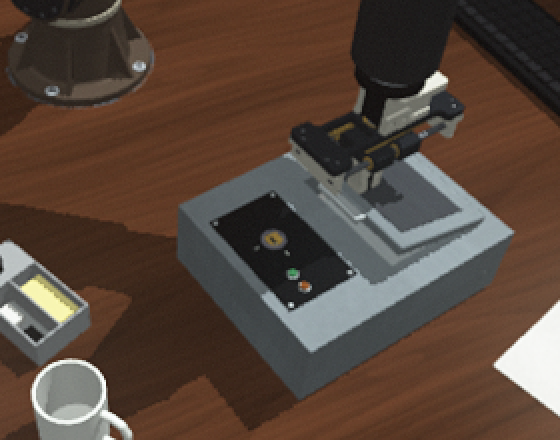

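The scene view shows the lid under the fingers and nearly down. I'll keep pushing.

Call:
move_arm(rows=[{"delta_pos": [0.1,-0.3,-0.8],"delta_rot": [0,0,0],"hand": 0},{"delta_pos": [0,-0.3,-0.8],"delta_rot": [0,0,0],"hand": 0},{"delta_pos": [0.1,-0.2,-0.5],"delta_rot": [0,0,0],"hand": 0},{"delta_pos": [0,-0.1,-0.4],"delta_rot": [0,0,0],"hand": 0},{"delta_pos": [0,0,-0.3],"delta_rot": [0,0,0],"hand": 0},{"delta_pos": [0,0,-0.2],"delta_rot": [0,0,0],"hand": 0},{"delta_pos": [0,0,-0.2],"delta_rot": [0,0,0],"hand": 0},{"delta_pos": [0,0,-0.1],"delta_rot": [0,0,0],"hand": 0},{"delta_pos": [0,0,0],"delta_rot": [0,0,0],"hand": 0},{"delta_pos": [0,0,0],"delta_rot": [0,0,0],"hand": 0}])

```text
t: 3.15
eef_pos: [0.5568, 0.1521, 0.148]
ee_rot: [3.142, -0.001, 0.147]
force: [-10.1, 0.3, 21.4]
width: 0.0006
```

Call:
move_arm(rows=[{"delta_pos": [0,0,1],"delta_rot": [0,0,0],"hand": 0},{"delta_pos": [0,0,4],"delta_rot": [0,0,0],"hand": 0},{"delta_pos": [-1.5,-4.2,0],"delta_rot": [0,0,4.3],"hand": 3},{"delta_pos": [-1.5,-4.2,0],"delta_rot": [0,0,4.3],"hand": 3},{"delta_pos": [-1.5,-4.2,0],"delta_rot": [0,0,4.3],"hand": 3},{"delta_pos": [-1.5,-4.2,0],"delta_rot": [0,0,0],"hand": 3},{"delta_pos": [-1.5,-4.2,0],"delta_rot": [0,0,0],"hand": 3},{"delta_pos": [-1.5,-4.2,0],"delta_rot": [0,0,0],"hand": 3},{"delta_pos": [-1.5,-4.2,0],"delta_rot": [0,0,0],"hand": 3},{"delta_pos": [-1.5,-4.2,0],"delta_rot": [0,0,0],"hand": 3}])

```text
t: 4.15
eef_pos: [0.4359, -0.1855, 0.1958]
ee_rot: [3.141, -0.001, 0.372]
force: [0.5, -0.9, -0.2]
width: 0.0301
```

```bash
python3 - <<'E'
from h import *
im=grab_frame("scene");cv2.imwrite("pics/s2f.png",im)
cv2.imwrite("pics/s2.png",im[100:300,200:520].repeat(2,0).repeat(2,1))
im=grab_frame("top");cv2.imwrite("pics/t2f.png",im);cv2.imwrite("pics/t2.png",im[120:280,170:400].repeat(3,0).repeat(3,1))
E
```

```text
(no output)
```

View pics/s2.png

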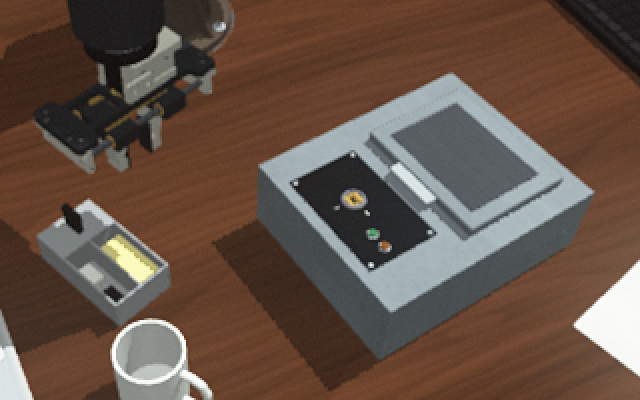

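View pics/t2.png

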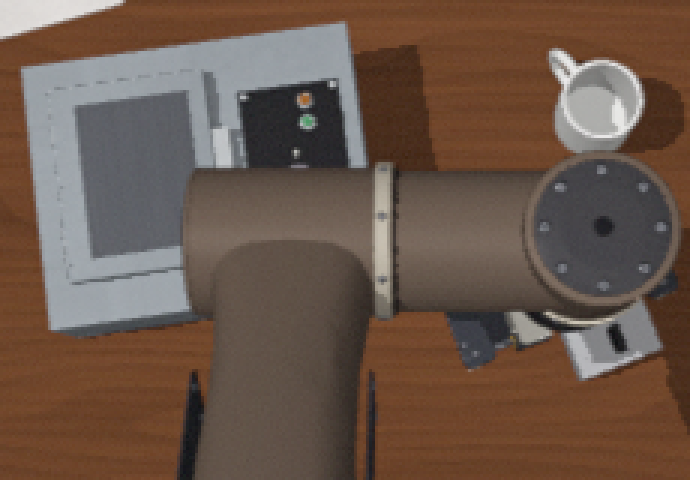

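The lid is shut flat. Next I'll go over the key and down, with the fingers 3 cm apart.

Call:
move_arm(rows=[{"delta_pos": [-1.6,-4,0],"delta_rot": [0,0,0],"hand": 3},{"delta_pos": [-1.6,-4.1,0],"delta_rot": [0,0,0],"hand": 3},{"delta_pos": [0,0,-1.5],"delta_rot": [0,0,0],"hand": 3},{"delta_pos": [0,0,-2.5],"delta_rot": [0,0,0],"hand": 3},{"delta_pos": [0,0,-2.5],"delta_rot": [0,0,0],"hand": 3},{"delta_pos": [0,0,-1],"delta_rot": [0,0,0],"hand": 3},{"delta_pos": [0,0,0],"delta_rot": [0,0,0],"hand": 3},{"delta_pos": [0,0,0],"delta_rot": [0,0,0],"hand": 3},{"delta_pos": [0,0,0],"delta_rot": [0,0,0],"hand": 3},{"delta_pos": [0,0,0],"delta_rot": [0,0,0],"hand": 3}])

```text
t: 5.25
eef_pos: [0.4054, -0.265, 0.1216]
ee_rot: [3.141, -0.002, 0.372]
force: [0.9, 1.1, 0.3]
width: 0.03
```

```bash
python3 - <<'E'
from h import *
im=grab_frame("scene");cv2.imwrite("pics/s3.png",cv2.resize(im[140:270,180:320],None,fx=4,fy=4,interpolation=2))
E
```

```text
(no output)
```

View pics/s3.png

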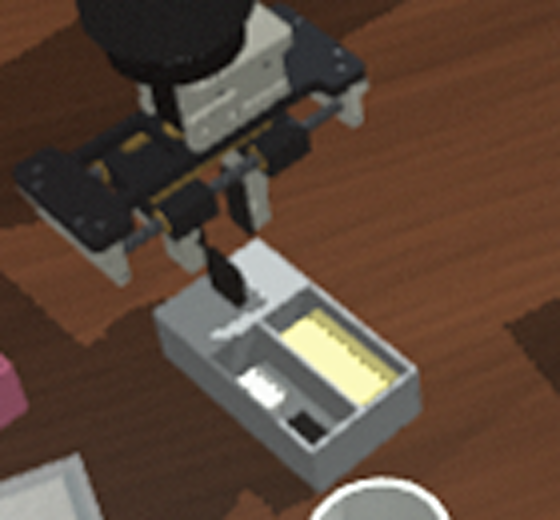

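The key head, at about (225,275) in the crop, lies between the open fingers. I'll descend and grip.

Call:
move_arm(rows=[{"delta_pos": [-0.1,-0.1,-1.2],"delta_rot": [0,0,0],"hand": 3},{"delta_pos": [0,0,-1.5],"delta_rot": [0,0,0],"hand": 3},{"delta_pos": [0,0,-1.2],"delta_rot": [0,0,0],"hand": 3},{"delta_pos": [0,0,-0.9],"delta_rot": [0,0,0],"hand": 3},{"delta_pos": [0,0,0],"delta_rot": [0,0,0],"hand": 3},{"delta_pos": [0,0,0],"delta_rot": [0,0,0],"hand": 0.5},{"delta_pos": [0,0,0],"delta_rot": [0,0,0],"hand": 0.2},{"delta_pos": [0,0,0],"delta_rot": [0,0,0],"hand": 0},{"delta_pos": [0,0,0],"delta_rot": [0,0,0],"hand": 0},{"delta_pos": [0,0,0],"delta_rot": [0,0,0],"hand": 0}], force=40)

```text
t: 6.3
eef_pos: [0.404, -0.266, 0.0729]
ee_rot: [3.141, -0.001, 0.372]
force: [-0.2, -0.4, 2.1]
width: 0.009
```

Call:
move_arm(rows=[{"delta_pos": [0,0,0],"delta_rot": [0,0,0],"hand": 0},{"delta_pos": [0,0,0.5],"delta_rot": [0,0,0],"hand": 0},{"delta_pos": [0,0,1.5],"delta_rot": [0,0,0],"hand": 0},{"delta_pos": [0,0,2],"delta_rot": [0,0,0],"hand": 0},{"delta_pos": [0,0,3.5],"delta_rot": [0,0,0],"hand": 0},{"delta_pos": [0,0,3.5],"delta_rot": [0,0,0],"hand": 0},{"delta_pos": [0,0,3],"delta_rot": [0,0,0],"hand": 0},{"delta_pos": [1.5,3.1,0],"delta_rot": [0,0,-4.2],"hand": 0},{"delta_pos": [1.5,3.1,0],"delta_rot": [0,0,-4.2],"hand": 0},{"delta_pos": [1.5,3.1,0],"delta_rot": [0,0,-4.3],"hand": 0}], force=60)

```text
t: 7.3
eef_pos: [0.4487, -0.172, 0.2132]
ee_rot: [-3.141, -0.001, 0.146]
force: [0.3, -0.4, -0.7]
width: 0.0082
```

```bash
python3 - <<'E'
from h import *
im=grab_frame("scene");cv2.imwrite("pics/s4.png",cv2.resize(im[90:270,200:420],None,fx=3.5,fy=3.5,interpolation=2))
E
```

```text
(no output)
```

View pics/s4.png

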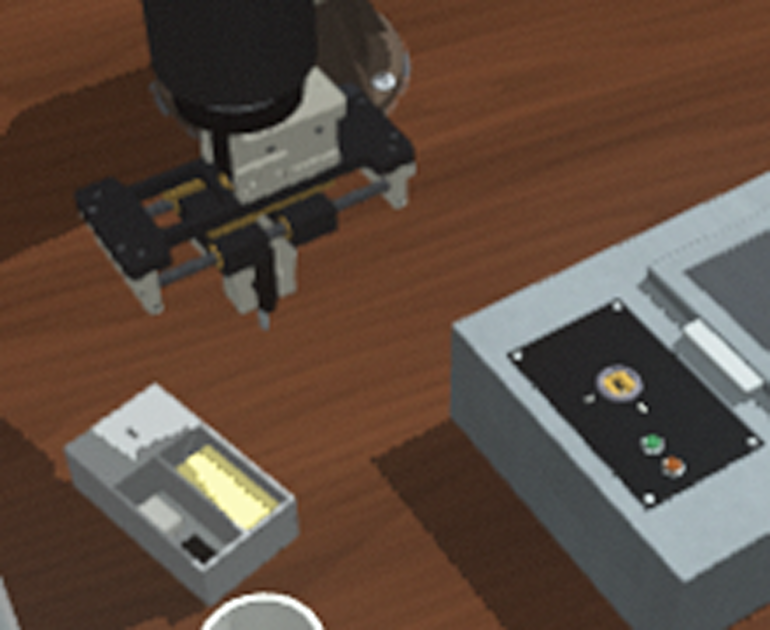

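The key is held, with its blade tip at about (265,322) in the crop. The empty slot shows at (132,433). I'll use both to check where the key sits in the grip.

```bash
python3 - <<'E'
from h import *
f=lambda u,v:((u+.5)/3.5-.5+200,(v+.5)/3.5-.5+90)
print("slot",onz("scene",f(132,433),.045))
print("tip",onz("scene",f(265,325),.160),pix("scene",np.array([.4487,-.172,.160])), f(265,325))
b=onz("scene",f(619,384),.112);print("keyhole",b)
E
```

```text
slot [ 0.40158311 -0.26612293  0.045     ]
tip [ 0.44453036 -0.17072783  0.16      ] [275.47964658 183.86278888] (275.3571428571429, 182.5)
keyhole [0.55341325 0.04429072 0.112     ]
```

Call:
move_arm(rows=[{"delta_pos": [1.75,3.6,0],"delta_rot": [0,0,0.2],"hand": 0},{"delta_pos": [1.75,3.6,0],"delta_rot": [0,0,0],"hand": 0},{"delta_pos": [1.75,3.6,0],"delta_rot": [0,0,0],"hand": 0},{"delta_pos": [1.75,3.6,0],"delta_rot": [0,0,0],"hand": 0},{"delta_pos": [1.75,3.6,0],"delta_rot": [0,0,0],"hand": 0},{"delta_pos": [1.75,3.6,0],"delta_rot": [0,0,0],"hand": 0},{"delta_pos": [0,0,-1.5],"delta_rot": [0,0,0],"hand": 0},{"delta_pos": [0,0,-1.5],"delta_rot": [0,0,0],"hand": 0},{"delta_pos": [0,0,0],"delta_rot": [0,0,0],"hand": 0},{"delta_pos": [0,0,0],"delta_rot": [0,0,0],"hand": 0}])

```text
t: 8.35
eef_pos: [0.5536, 0.0429, 0.1828]
ee_rot: [3.141, 0.001, 0.153]
force: [-0.8, -0.0, 0.1]
width: 0.0089
```

```bash
python3 - <<'E'
from h import *
im=grab_frame("scene");cv2.imwrite("pics/s5f.png",im);cv2.imwrite("pics/s5.png",cv2.resize(im[150:220,340:420],None,fx=9,fy=8.5,interpolation=2))
im=grab_frame("top");cv2.imwrite("pics/t5f.png",im)
s=get_state();p=s["eef_pos"];print(p,s["ee_rot"])
print("expected tip px",pix("scene",p-[0,0,.0529]),"head bottom",pix("scene",p-[0,0,.0269]),"keyhole",pix("scene",np.array([.5535,.044,.112])))
E
```

```text
[0.55410548 0.04290581 0.18355211] [-3.14151353e+00 -1.21228152e-03  1.53054418e-01]
expected tip px [376.91078714 194.63904092] head bottom [378.02481391 187.30192192] keyhole [376.41200409 199.41970408]
```

View pics/s5.png

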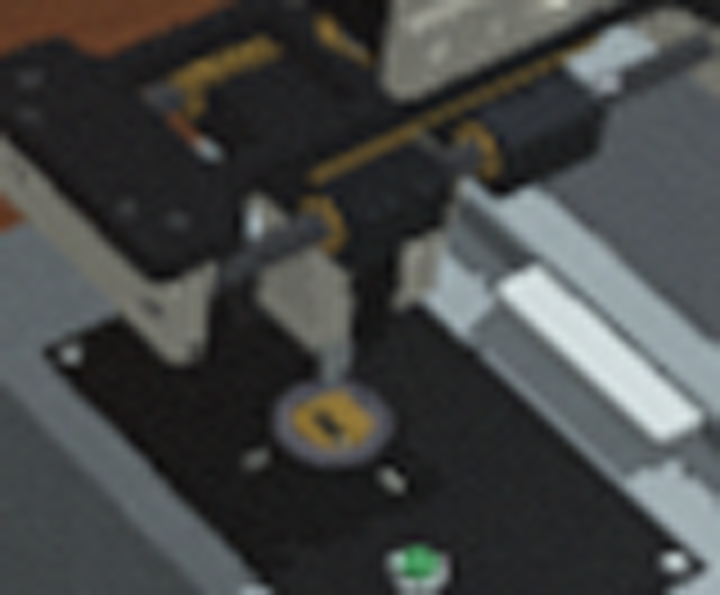

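View pics/t5f.png

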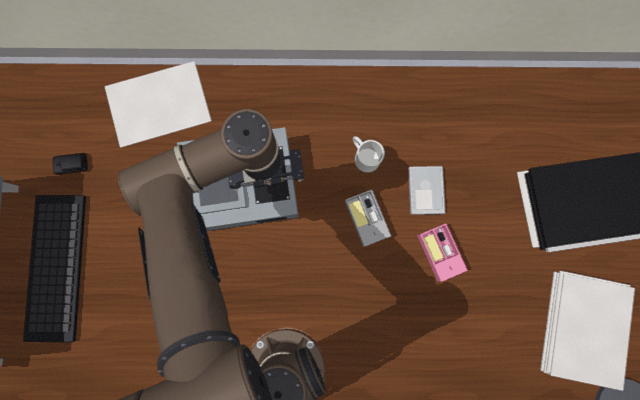

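```bash
python3 - <<'E'
from h import *
im=cv2.imread("pics/s5f.png")
c=im[180:212,360:400];c=cv2.resize(c,None,fx=18,fy=18,interpolation=cv2.INTER_NEAREST)
c=np.clip(c.astype(float)*1.6,0,255).astype(np.uint8)
T=np.array([.5541,.0429,.1835]);ex=np.array([.9884,.1519,0]);
for dx,z,col in((-5,.049,(0,0,255)),(5,.049,(0,0,255)),(0,.0529,(0,255,0)),(-3,.0529,(0,255,0)),(3,.0529,(0,255,0)),(-5,.0269,(255,0,0)),(5,.0269,(255,0,0))):
    p=pix("scene",T+ex*dx/1000-[0,0,z]);print(dx,z,p);q=((p-[360,180]+.5)*18).astype(int);cv2.circle(c,tuple(int(v) for v in q),4,col,1)
cv2.imwrite("pics/s5z.png",c)
E
```

```text
-5 0.049 [375.7756533  192.24528434]
5 0.049 [378.37041184 194.90091074]
0 0.0529 [376.90533476 194.65264546]
-3 0.0529 [376.13052257 193.85776541]
3 0.0529 [377.68249775 195.4499372 ]
-5 0.0269 [376.7017326  185.98623348]
5 0.0269 [379.34349009 188.65278323]
```

View pics/s5z.png

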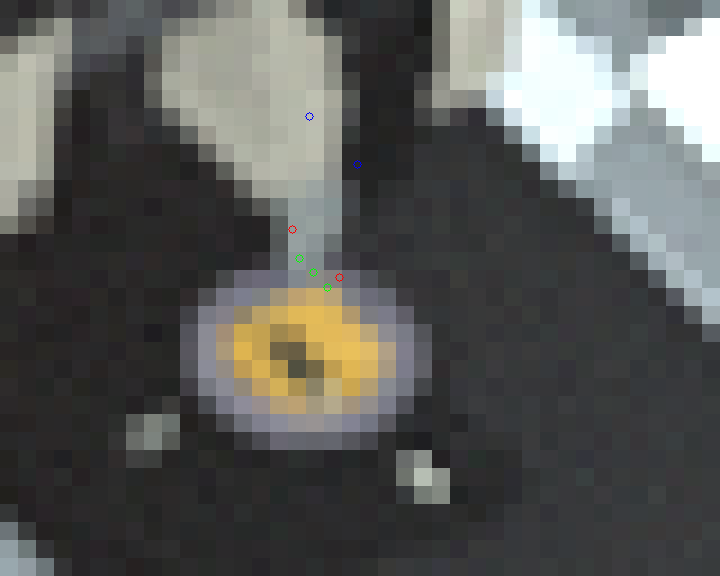

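Tip and slot line up to within about 1 mm. I'll lower to the mouth slowly.

Call:
move_arm(rows=[{"delta_pos": [0,0.1,-0.4],"delta_rot": [0,0,0],"hand": 0},{"delta_pos": [0,0,-0.4],"delta_rot": [0,0,0],"hand": 0},{"delta_pos": [0,0,-0.4],"delta_rot": [0,0,0],"hand": 0},{"delta_pos": [0,0,-0.3],"delta_rot": [0,0,0],"hand": 0},{"delta_pos": [0,0,-0.2],"delta_rot": [0,0,0],"hand": 0},{"delta_pos": [0,0,-0.2],"delta_rot": [0,0,0],"hand": 0},{"delta_pos": [0,0,-0.1],"delta_rot": [0,0,0],"hand": 0},{"delta_pos": [0,0,-0.1],"delta_rot": [0,0,0],"hand": 0},{"delta_pos": [0,0,0],"delta_rot": [0,0,0],"hand": 0},{"delta_pos": [0,0,0],"delta_rot": [0,0,0],"hand": 0}])

```text
t: 9.45
eef_pos: [0.5537, 0.0441, 0.1616]
ee_rot: [-3.142, -0.0, 0.153]
force: [-0.3, 0.7, 0.6]
width: 0.0086
```

Call:
move_arm(rows=[{"delta_pos": [0,0,-0.1],"delta_rot": [0,0,0],"hand": 0},{"delta_pos": [0,0,-0.1],"delta_rot": [0,0,0],"hand": 0},{"delta_pos": [0,0,-0.1],"delta_rot": [0,0,0],"hand": 0},{"delta_pos": [0,0,-0.1],"delta_rot": [0,0,0],"hand": 0},{"delta_pos": [0,0,-0.1],"delta_rot": [0,0,0],"hand": 0},{"delta_pos": [0,0,-0.1],"delta_rot": [0,0,0],"hand": 0},{"delta_pos": [0,0,0],"delta_rot": [0,0,0],"hand": 0},{"delta_pos": [0,0,0],"delta_rot": [0,0,0],"hand": 0},{"delta_pos": [0,0,0],"delta_rot": [0,0,0],"hand": 0},{"delta_pos": [0,0,0],"delta_rot": [0,0,0],"hand": 0}])

```text
t: 10.45
eef_pos: [0.5537, 0.0441, 0.1555]
ee_rot: [-3.142, 0.0, 0.153]
force: [-0.1, 1.3, -0.9]
width: 0.0087
```

Call:
move_arm(rows=[{"delta_pos": [0,0,-0.1],"delta_rot": [0,0,4],"hand": 0},{"delta_pos": [0,0,-0.1],"delta_rot": [0,0,-8],"hand": 0},{"delta_pos": [0,0,-0.1],"delta_rot": [0,0,8],"hand": 0},{"delta_pos": [0,0,-0.1],"delta_rot": [0,0,-8],"hand": 0},{"delta_pos": [0,0,-0.1],"delta_rot": [0,0,8],"hand": 0},{"delta_pos": [0,0,-0.1],"delta_rot": [0,0,-8],"hand": 0},{"delta_pos": [0,0,-0.1],"delta_rot": [0,0,8],"hand": 0},{"delta_pos": [0,0,0],"delta_rot": [0,0,-8],"hand": 0},{"delta_pos": [0,0,0],"delta_rot": [0,0,4],"hand": 0},{"delta_pos": [0,0,0],"delta_rot": [0,0,0],"hand": 0}])

```text
t: 11.45
eef_pos: [0.5539, 0.0442, 0.1488]
ee_rot: [-3.142, -0.001, 0.155]
force: [0.3, 0.2, -1.6]
width: 0.0085
```

```bash
python3 - <<'E'
from h import *
im=grab_frame("scene");cv2.imwrite("pics/s6.png",cv2.resize(im[160:220,345:415],None,fx=11,fy=9,interpolation=2))
E
```

```text
(no output)
```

View pics/s6.png

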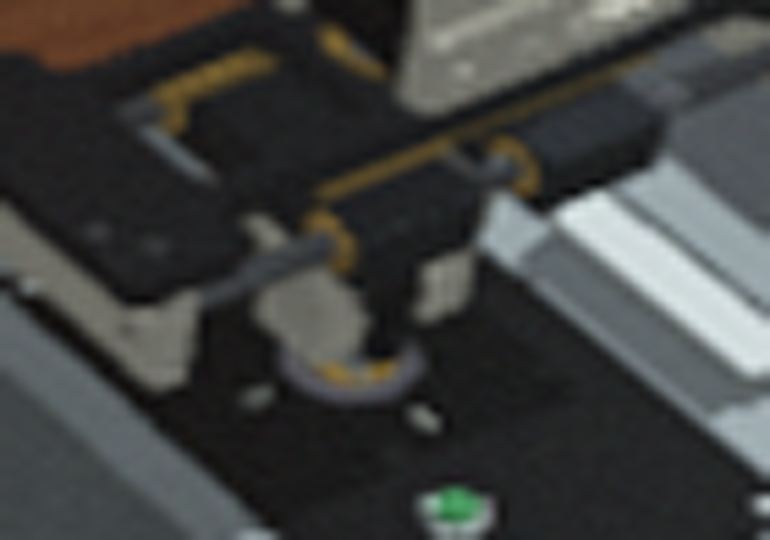

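The picture shows the blade going into the brass at (360,362), about 16 mm down. I'll push the rest of the way with wiggling.

Call:
move_arm(rows=[{"delta_pos": [0,0,-0.1],"delta_rot": [0,0,4],"hand": 0},{"delta_pos": [0,0,-0.1],"delta_rot": [0,0,-8],"hand": 0},{"delta_pos": [0,0,-0.1],"delta_rot": [0,0,8],"hand": 0},{"delta_pos": [0,0,-0.1],"delta_rot": [0,0,-8],"hand": 0},{"delta_pos": [0,0,-0.1],"delta_rot": [0,0,8],"hand": 0},{"delta_pos": [0,0,-0.1],"delta_rot": [0,0,-8],"hand": 0},{"delta_pos": [0,0,0],"delta_rot": [0,0,8],"hand": 0},{"delta_pos": [0,0,0],"delta_rot": [0,0,-8],"hand": 0},{"delta_pos": [0,0,0],"delta_rot": [0,0,4],"hand": 0},{"delta_pos": [0,0,0],"delta_rot": [0,0,0],"hand": 0}])

```text
t: 12.5
eef_pos: [0.554, 0.0442, 0.1429]
ee_rot: [-3.142, -0.001, 0.154]
force: [-1.2, 1.2, 3.1]
width: 0.0088
```

Call:
move_arm(rows=[{"delta_pos": [0,0,-0.1],"delta_rot": [0,0,4],"hand": 0},{"delta_pos": [0,0,-0.05],"delta_rot": [0,0,-8],"hand": 0},{"delta_pos": [0,0,-0.05],"delta_rot": [0,0,8],"hand": 0},{"delta_pos": [0,0,0],"delta_rot": [0,0,-8],"hand": 0},{"delta_pos": [0,0,0],"delta_rot": [0,0,8],"hand": 0},{"delta_pos": [0,0,0],"delta_rot": [0,0,-8],"hand": 0},{"delta_pos": [0,0,0],"delta_rot": [0,0,4],"hand": 0},{"delta_pos": [0,0,0],"delta_rot": [0,0,0],"hand": 0},{"delta_pos": [0,0,0],"delta_rot": [0,0,0],"hand": 0},{"delta_pos": [0,0,0],"delta_rot": [0,0,0],"hand": 0}])

```text
t: 13.5
eef_pos: [0.5542, 0.0442, 0.1425]
ee_rot: [3.141, -0.002, 0.152]
force: [-4.4, 2.2, 15.0]
width: 0.0087
```

Call:
move_arm(rows=[{"delta_pos": [0,0,-0.1],"delta_rot": [0,0,5],"hand": 0},{"delta_pos": [0,0,-0.1],"delta_rot": [0,0,-8.5],"hand": 0},{"delta_pos": [0,0,0],"delta_rot": [0,0,8.5],"hand": 0},{"delta_pos": [0,0,0],"delta_rot": [0,0,-8.5],"hand": 0},{"delta_pos": [0,0,0],"delta_rot": [0,0,8.5],"hand": 0},{"delta_pos": [0,0,0],"delta_rot": [0,0,-8.5],"hand": 0},{"delta_pos": [0,0,0],"delta_rot": [0,0,3.5],"hand": 0},{"delta_pos": [0,0,0],"delta_rot": [0,0,0],"hand": 0},{"delta_pos": [0,0,0],"delta_rot": [0,0,0],"hand": 0},{"delta_pos": [0,0,0],"delta_rot": [0,0,0],"hand": 0}])

```text
t: 14.5
eef_pos: [0.5545, 0.0442, 0.1422]
ee_rot: [3.141, -0.003, 0.153]
force: [-10.1, 2.6, 28.5]
width: 0.0087
```

```bash
python3 - <<'E'
from h import *
im=grab_frame("scene");cv2.imwrite("pics/s7f.png",im);cv2.imwrite("pics/s7.png",cv2.resize(im[175:215,355:405],None,fx=15,fy=14,interpolation=2))
E
```

```text
(no output)
```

View pics/s7.png

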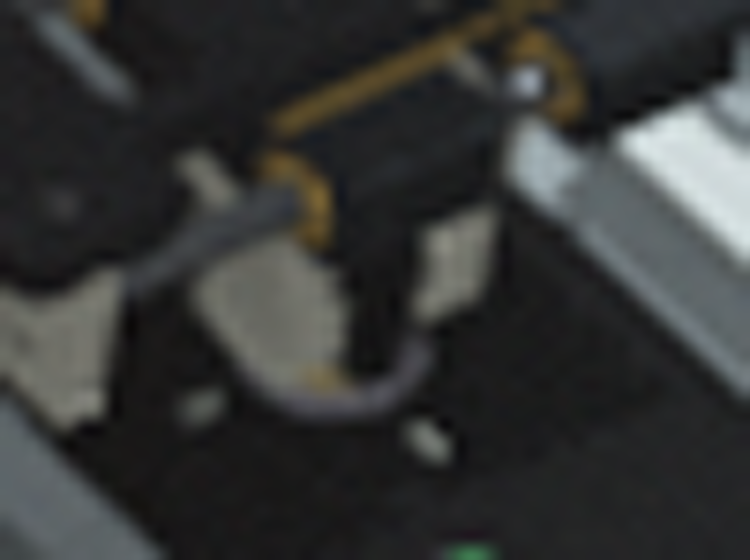

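The key hits a firm stop: the force rose from 15 to 28 N for 0.3 mm of travel, at a nominal depth of 22 mm. I'll ease the push a little and turn clockwise.

Call:
move_arm(rows=[{"delta_pos": [0,0,0.1],"delta_rot": [0,0,0],"hand": 0},{"delta_pos": [0,0,0],"delta_rot": [0,0,-6],"hand": 0},{"delta_pos": [0,0,0],"delta_rot": [0,0,-6],"hand": 0},{"delta_pos": [0,0,0],"delta_rot": [0,0,-6],"hand": 0},{"delta_pos": [0,0,0],"delta_rot": [0,0,-6],"hand": 0},{"delta_pos": [0,0,0],"delta_rot": [0,0,-6],"hand": 0},{"delta_pos": [0,0,0],"delta_rot": [0,0,-6],"hand": 0},{"delta_pos": [0,0,0],"delta_rot": [0,0,-6],"hand": 0},{"delta_pos": [0,0,0],"delta_rot": [0,0,-6],"hand": 0},{"delta_pos": [0,0,0],"delta_rot": [0,0,0],"hand": 0}])

```text
t: 15.55
eef_pos: [0.5543, 0.0443, 0.1423]
ee_rot: [-3.14, -0.002, -0.689]
force: [-7.7, 3.1, 22.6]
width: 0.0085
```

```bash
python3 - <<'E'
from h import *
s=get_state();print(s["moment"],s["force"],s["q"])
E
```

```text
[1.37511067 3.22863176 0.09359073] [-7.68501985  3.07090594 22.61588614] [ 0.4324292   0.25750795 -0.39733481  0.00098304 -0.91371073  0.44900647]
```

Call:
move_arm(rows=[{"delta_pos": [0,0,0],"delta_rot": [0,0,-7],"hand": 0},{"delta_pos": [0,0,0],"delta_rot": [0,0,-7],"hand": 0},{"delta_pos": [0,0,0],"delta_rot": [0,0,-7],"hand": 0},{"delta_pos": [0,0,0],"delta_rot": [0,0,-7],"hand": 0},{"delta_pos": [0,0,0],"delta_rot": [0,0,-7],"hand": 0},{"delta_pos": [0,0,0],"delta_rot": [0,0,-7],"hand": 0},{"delta_pos": [0,0,0],"delta_rot": [0,0,-5],"hand": 0},{"delta_pos": [0,0,0],"delta_rot": [0,0,-3],"hand": 0},{"delta_pos": [0,0,0],"delta_rot": [0,0,0],"hand": 0},{"delta_pos": [0,0,0],"delta_rot": [0,0,0],"hand": 0}])

```text
t: 16.55
eef_pos: [0.554, 0.0442, 0.1423]
ee_rot: [-3.14, -0.0, -1.558]
force: [-9.8, 2.8, 23.5]
width: 0.0084
```

```bash
python3 - <<'E'
from h import *
s=get_state();print(s["moment"],s["force"],s["ee_rot"])
im=grab_frame("scene");cv2.imwrite("pics/s8f.png",im);cv2.imwrite("pics/s8.png",cv2.resize(im[155:225,340:430],None,fx=8,fy=8,interpolation=2))
E
```

```text
[1.42843515 3.74901786 0.1574929 ] [-9.82748429  2.75866682 23.51504631] [-3.13985302e+00 -1.83707970e-05 -1.55784707e+00]
```

View pics/s8.png

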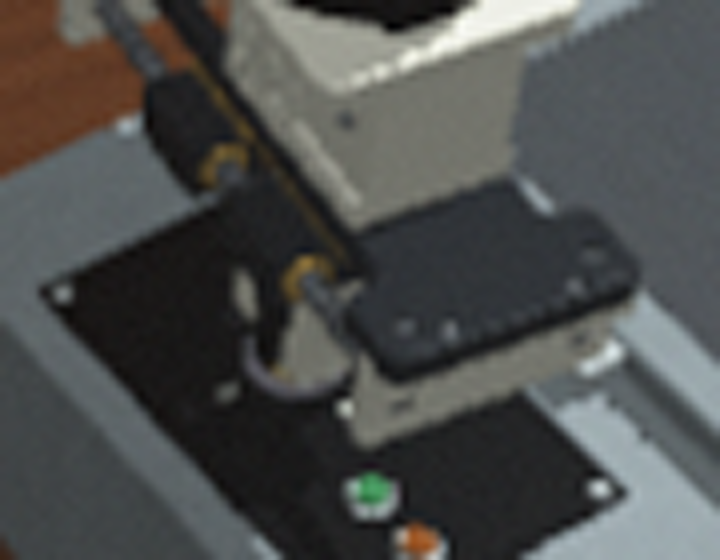

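Call:
move_arm(rows=[{"delta_pos": [0,0,0],"delta_rot": [0,0,-2],"hand": 0},{"delta_pos": [0,0,0],"delta_rot": [0,0,-2],"hand": 0},{"delta_pos": [0,0,0],"delta_rot": [0,0,-2],"hand": 0},{"delta_pos": [0,0,0],"delta_rot": [0,0,0],"hand": 0},{"delta_pos": [0,0,0],"delta_rot": [0,0,0],"hand": 0},{"delta_pos": [0,0,0],"delta_rot": [0,0,0],"hand": 0},{"delta_pos": [0,0,0],"delta_rot": [0,0,0],"hand": 0},{"delta_pos": [0,0,0],"delta_rot": [0,0,0],"hand": 0},{"delta_pos": [0,0,0],"delta_rot": [0,0,0],"hand": 0},{"delta_pos": [0,0,0],"delta_rot": [0,0,0],"hand": 0}])

```text
t: 17.6
eef_pos: [0.5539, 0.0442, 0.1423]
ee_rot: [-3.14, 0.0, -1.662]
force: [-9.7, 3.3, 24.2]
width: 0.0082
```

```bash
python3 - <<'E'
from h import *
s=get_state();print(s["moment"],s["force"],s["ee_rot"])
E
```

```text
[1.42846036 3.73704483 0.12392838] [-9.72797898  3.31628376 24.1778835 ] [-3.13988900e+00  1.61912170e-04 -1.66244599e+00]
```

Call:
move_arm(rows=[{"delta_pos": [0,0,0],"delta_rot": [0,0,-2],"hand": 0},{"delta_pos": [0,0,0],"delta_rot": [0,0,-2],"hand": 0},{"delta_pos": [0,0,0],"delta_rot": [0,0,0],"hand": 0},{"delta_pos": [0,0,0],"delta_rot": [0,0,0],"hand": 0},{"delta_pos": [0,0,0],"delta_rot": [0,0,0],"hand": 0},{"delta_pos": [0,0,0],"delta_rot": [0,0,0],"hand": 0},{"delta_pos": [0,0,0],"delta_rot": [0,0,0],"hand": 0},{"delta_pos": [0,0,0],"delta_rot": [0,0,0],"hand": 0},{"delta_pos": [0,0,0],"delta_rot": [0,0,0],"hand": 0},{"delta_pos": [0,0,0],"delta_rot": [0,0,0],"hand": 0}])

```text
t: 18.6
eef_pos: [0.5539, 0.0442, 0.1423]
ee_rot: [-3.14, 0.0, -1.732]
force: [-10.1, 3.2, 23.6]
width: 0.0087
```

```bash
python3 - <<'E'
from h import *
M=[]
for i in range(4):
    im=grab_frame("scene");s=get_state();M.append(s["moment"][2])
print(M,s["force"],s["ee_rot"],s["eef_pos"])
cv2.imwrite("pics/s9f.png",im);cv2.imwrite("pics/s9.png",cv2.resize(im[180:220,355:405],None,fx=15,fy=14,interpolation=2))
E
```

```text
[np.float64(0.2373435694480629), np.float64(0.23988710188120002), np.float64(0.2411118179644932), np.float64(0.201256072815411)] [-9.87027653  3.89095809 23.38527942] [-3.14008736e+00  2.95294950e-04 -1.73222233e+00] [0.55386408 0.04422743 0.14227707]
```

View pics/s9.png

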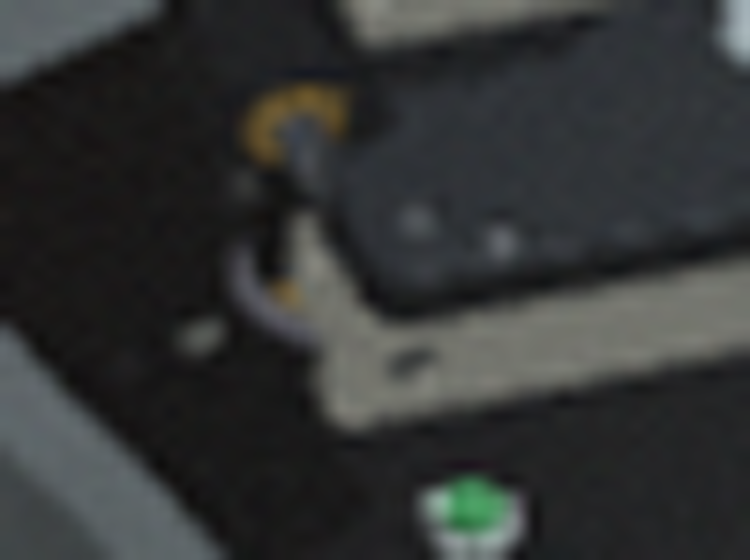

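The resisting moment rose from about 0.13 to 0.23 N m, above the spring's 0.13, so the switch is on its stop. I'll check the lid and the bystanders, then hand in.

View pics/s9f.png

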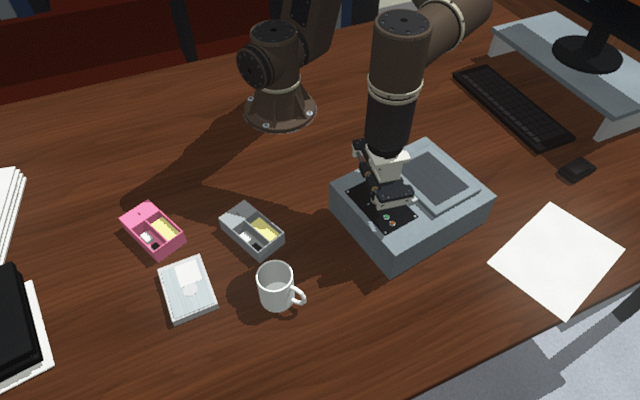

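The lid is flat at (440,180). The mug at (275,287) and the spare drive at (188,290) have not moved.

```bash
python3 -c "
from station import *
print(job_done())"
```

```text
the job is handed in; nothing more can be done
None
```

I shut the lid, pushed the key home with wiggling, turned it clockwise to its stop, and handed the job in at about 19 s. The gripper is still holding the key turned; `job_done()` gave no verdict.

- **Lid:** the fingertips stopped 126 mm above the desk, which is the shut height, and the lid lies flat in later pictures.
- **Key depth:** it bottomed firmly at about 22 mm. The push rose from 15 to 28 N for only 0.3 mm of travel. This depth comes from the arm's position and assumes the key did not slip in the grip.
- **Turn:** the gripper turned about 1.88 rad, roughly 0.3 rad past a quarter. I read the stop from the resisting moment: about 0.12–0.16 N m at first, then 0.20–0.24 N m, above the spring's 0.13. I could not see the slot itself, because the gripper hid it.
- **Grip:** set to 60 N on the key head, with the fingers reading about 8.7 mm apart.
- **Bystanders:** the mug and spare drive look unmoved in the last picture.

**Disagreements:**
- The organiser is described as black but looks grey; I chose it because the key stood in it.
- A sideways force of about 10 N remained on the tool at the end.
- The pin drag was hardly felt before about 21 mm.

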